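Open the soap dispenser for refilling and sort the refill bottles

TASK

The soap dispenser under the vanity needs refilling: first pull its pump with the long dip tube out of the dispenser bottle without tipping or shifting the bottle, and stand the pump tube-down in the ceramic tumbler. Then feel by lifting which of the two identical capped refill bottles is full: stand the full one upright in the round steel dish, ready to pour, and the empty one upright in the rectangular recycling tub. Leave the tumbler and the dispenser standing and do not disturb the other things on the shelf.

Things in the scene. Friction and masses are not known exactly. Their poses are not given: they have to be found in the camera images.
- dispenser: the soap dispenser's squat plastic bottle (loose, nearly empty, 0.12 kg): 68 mm diameter body to 92 mm up, sloping shoulder, then a neck 28 mm outside and 22 mm inside diameter whose open mouth is 125 mm above the underside. Origin: centre of its underside; z up.
- pump_collar (a point): centre of the ribbed collar (34 mm diameter, 20 mm high) of the dispenser's pump, whose underside rests loose, unscrewed, on the bottle's mouth. z: along the pump, up. Above it a 15 mm thin stem, then the press head, 26 mm diameter, its top 39 mm above this point; the head's spout, 10 mm thick, 21 to 36 mm above this point, reaches 46 mm from the axis along this point's x. Pump: 0.05 kg.
- pump_tube_end (a point): lower end of the pump's dip tube, on the axis, 125 mm below the collar's centre; z along the pump to its head. Tube 7 mm thick, 75 mm long, round-ended, then the pump cylinder, 15 mm thick, 40 mm long, up to the collar; the pump is 164 mm long in all. While the pump is in, this end is 10 mm above the dispenser's underside.
- tumbler: white ceramic bathroom tumbler, open on top, 72 mm across and 108 mm tall, wall 4 mm, mouth 64 mm inside, inner floor 6 mm up, 0.30 kg, loose. Origin: centre of its underside; z up. A pump put in it tube first leans against its rim with collar and head sticking out.
- refill_a_mid (a point): one of two identical opaque capped refill bottles: its centre, half-way up (68 mm above the underside); z up. Round body 54 mm diameter, straight up to 98 mm, sloping shoulder, screw cap 32 mm diameter from 114 mm to the top at 136 mm. One of the two is full (about 0.36 kg), the other empty (about 0.045 kg); only the weight tells which.
- refill_b_mid (a point): the other refill bottle, same shape and sizes; point half-way up (68 mm above its underside); z up.
- dish: round stainless steel dish, flat floor of 124 mm diameter 3 mm above the shelf, flared wall to 150 mm diameter and 22 mm high, loose. Origin: centre of its underside.
- tub: rectangular grey plastic recycling tub, open on top, 150 mm along its x, 130 mm along its y, 55 mm high, walls and floor 4 mm, loose. Origin: centre of its underside.
- glass_bottle: bystander, to be left alone: clear glass bottle with a steel twist cap, 60 mm diameter, 165 mm tall, standing at the back. Origin: centre of its underside.
- funnel: bystander, to be left alone: plastic funnel standing mouth down, 104 mm wide, 112 mm tall. Origin: centre of its underside.
- brush_head: bystander, to be left alone: bristle toilet brush head without its handle, 80 mm wide, 94 mm tall, standing. Origin: centre of its underside.
- tin: bystander, to be left alone: plain steel tin, 66 mm diameter, 95 mm tall, at the back. Origin: centre of its underside.
- soap_bar: bystander, to be left alone: bar of soap lying flat, 74 x 48 x 24 mm. Origin: centre of its underside.
- nail_brush: bystander, to be left alone: wooden nail brush lying bristles down, 80 x 36 x 32 mm. Origin: centre of its underside.

How it is judged:
On the way, in this order (a step that is already met when the one before it is completed fails the run):
1. the pump is drawn right out of the dispenser bottle, which still stands in its place (z of pump_tube_end in the frame of dispenser above 0.128 m and angle between dispenser's own z axis and vertical below 0.15 rad and distance of dispenser from where it was at the start of the episode below 0.04 m), for 0.1 s.
2. the pump stands tube-down in the tumbler and is let go (horizontal distance between pump_tube_end and tumbler below 0.036 m and z of pump_tube_end in the frame of tumbler below 0.05 m and angle between tumbler's own z axis and vertical below 0.15 rad and contact force between the fingers and tumbler below 0.1 N and distance between pump_collar and the grasp point above 0.06 m), for 0.2 s.
3. the full refill bottle stands in the dish and the empty one in the tub (((horizontal distance between refill_a_mid and dish below 0.04 m and z of refill_a_mid in the frame of dish below 0.085 m and angle between each of refill_a_mid, refill_b_mid's own z axis and vertical below 0.15 rad and contact force between refill_a and dish above 1.8 N and x of refill_b_mid in the frame of tub between -0.052 and 0.052 m and y of refill_b_mid in the frame of tub between -0.042 and 0.042 m and z of refill_b_mid in the frame of tub below 0.085 m) or (horizontal distance between refill_b_mid and dish below 0.04 m and z of refill_b_mid in the frame of dish below 0.085 m and angle between each of refill_b_mid, refill_a_mid's own z axis and vertical below 0.15 rad and contact force between refill_b and dish above 1.8 N and x of refill_a_mid in the frame of tub between -0.052 and 0.052 m and y of refill_a_mid in the frame of tub between -0.042 and 0.042 m and z of refill_a_mid in the frame of tub below 0.085 m))), for 0.2 s.
At the end, for the whole second after the job is handed in: Pump in the tumbler, tube end below 50 mm from its underside; tumbler and dispenser upright (0.15 rad), dispenser within 40 mm of its start; full bottle upright on the dish floor, within 40 mm of its centre; empty bottle upright on the tub floor; all at rest (horizontal distance between pump_tube_end and tumbler below 0.036 m and z of pump_tube_end in the frame of tumbler below 0.05 m and angle between each of tumbler, dispenser's own z axis and vertical below 0.15 rad and distance of dispenser from where it was at the start of the episode below 0.04 m and ((horizontal distance between refill_a_mid and dish below 0.04 m and z of refill_a_mid in the frame of dish below 0.085 m and angle between each of refill_a_mid, refill_b_mid's own z axis and vertical below 0.15 rad and contact force between refill_a and dish above 1.8 N and x of refill_b_mid in the frame of tub between -0.052 and 0.052 m and y of refill_b_mid in the frame of tub between -0.042 and 0.042 m and z of refill_b_mid in the frame of tub below 0.085 m) or (horizontal distance between refill_b_mid and dish below 0.04 m and z of refill_b_mid in the frame of dish below 0.085 m and angle between each of refill_b_mid, refill_a_mid's own z axis and vertical below 0.15 rad and contact force between refill_b and dish above 1.8 N and x of refill_a_mid in the frame of tub between -0.052 and 0.052 m and y of refill_a_mid in the frame of tub between -0.042 and 0.042 m and z of refill_a_mid in the frame of tub below 0.085 m)) and linear speed of each of dispenser, tumbler, dish, tub below 0.02 m/s); the robot touches nothing.
It fails at once if the dispenser bottle is tipped by more than 0.35 rad (angle between dispenser's own z axis and vertical above 0.35 rad).
It fails at once if the dispenser bottle is shifted or lifted by more than 60 mm (distance of dispenser from where it was at the start of the episode above 0.06 m).
It fails at once if the tumbler is tipped by more than 0.35 rad (angle between tumbler's own z axis and vertical above 0.35 rad).
It fails at once if one of the other things on the shelf is moved by more than 30 mm (distance of any of glass_bottle, funnel, brush_head, tin, soap_bar, nail_brush from where it was at the start of the episode above 0.03 m).
It also fails if it takes over 72 s, if anything falls off the work surface, if the arm or the gripper's body presses on something with over 40 N, if the wrist force passes 120 N, or if a joint passes its speed limit or range.

ROBOT

A 7-joint arm with a two-finger parallel gripper is mounted at the origin on the work surface. World frame = base frame: x ahead of the robot, y to its left, z up, the work surface at z = 0. Lengths are in m, angles in rad, forces in N, time in s.
With the tool pointing down it reaches from about 0.35 to 0.9 m from the base axis. Payload 8.1 kg.
Tool frame: the origin (TCP) lies at the very end of the fingers, on their centre line; the grasp point (between the pads) lies 19 mm behind it; z points along the fingers, y is the line along which they close (so a half turn about z gives the same grasp; the last joint's range is limited). The gripper opens to 92 mm and grips with 3 to 60 N. Pads are 19 mm wide; open, the fingers measure 130 mm over their backs; the gripper's body (75 mm by 190 mm) begins 47 mm behind the grasp point.
Start: joints at [-1.418, 0.434, 0.025, 1.573, -0.012, 1.134, -0.075], TCP at [0.158, 0.605, 0.227] pointing down, gripper open.
Joint ranges: [-2.62, 2.62], [-0.44, 2.09], [-1.27, 1.32], [0.08, 2.57], [-1.32, 4.46], [0.12, 2], [-2.74, 2.74]. Speed limits (rad/s): [2.22, 2.22, 3.01, 3.01, 3.14, 3.14, 3.14].

INTERFACE

Orientations are given as a rotation vector (axis times angle).
In Python, from cell import arm gives the robot as it stands.
- The arm moves only by the tool drive_tool, never from a script. Its argument "targets" is a list of rows, each a list of 7 numbers: the turn, a rotation vector about the world's x, y, z in units of 5 degrees (1.0 is 5 degrees), then the shift along the world's x, y, z in units of 40 mm (1.0 is 40 mm), then the opening, from 0 (shut) to 1 (fully open). In form: [[wx, wy, wz, dx, dy, dz, fingers], ...]. A call has 1 to 5 rows; each row is the pose to reach, as a shift and turn from the pose commanded when the call began; what a row does not reach only later rows make up. A row lasts 1/10 s, in which the tool goes at most 50 mm and 8.59 degrees, less where a joint would pass 70% of its speed; a pose out of reach is approached as far as the arm can. A call with a gripper value outside its range is refused whole. The fingers move at their own pace and stop on an object; "force" is the grip in N (left out, the last holds). Time passes only in rows, so rows that repeat a pose let the fingers close. It gives the time, the measured TCP pose, the force, the opening and the grip force at its end, in the units of the state.
- arm.observe(): the state, without advancing time (a new reading comes with each control period).
- arm.get_image(name): name is "scene" or "side" or "wrist"; returns a dict with "pixels" (400x640x3 uint8, red, green, blue), "intrinsics" (3x3 intrinsics, pixels), "rvec" (rotation vector, rad) and "tvec" (3), from world to camera coordinates, as OpenCV has them; the wrist camera has in their place "mount" (4x4, takes a point from camera to tool coordinates, whose origin is the TCP and whose axes are the flange's). Camera axes: x right, y down, z forward; pixel columns grow to the right and rows downward; lengths in m; the calibration is good to about 2 mm. The wrist camera is an equidistant fisheye: a pixel r from the principal point sees the ray r / f radians off the axis. A picture is of the moment at which its call begins: read the wrist's pose just before it. There is no depth.
- arm.sign_off(): hands the job in; it is judged then, once.
The state is a dict: "clock": time; "joints": joint angles; "dq": joint speeds; "joint_efforts": joint torques, N m; "position": TCP position; "ee_rot": TCP orientation; "force": force on the tool from outside, world axes, zero at the start; "ft_torque": the same for the moment, N m; "width": opening from 0.0 (shut) to 1.0 (fully open); "gripper_force": force on a finger pad.
Only numpy, scipy, OpenCV 4.12 (cv2) and the standard library are available. Lean on these libraries where they do the work, as an engineer would, in place of code of your own. Each camera call takes 0.05 s, during which the arm holds its last target. There are 200 camera calls.

## Working session

There is one attempt and no reset: what is moved stays moved. The work goes in short steps, Python scripts to look and compute and a tool call to move; the robot and the scene stay as the last step left them, time stands still between calls to the robot, and variables do not carry over. Pictures are saved under pics/ and viewed, at most 14 in all, crops included, and the job is handed in when it is done.

Besides the shell and the picture viewer there is one more tool, called after ">>>" as name(argument=value, ...) on one line, values as JSON. drive_tool: Moves the arm, as the interface text tells. Its arguments: {"type":"object","properties":{"targets":{"type":"array"},"force":{"type":"number"}},"required":["targets"]}

```bash
mkdir -p pics; cat > h.py <<'E'
from cell import arm
import numpy as np, cv2
def snap(n,f):
    s=arm.observe(); im=arm.get_image(n); cv2.imwrite('pics/'+f,im['pixels'][:,:,::-1].copy())
    np.save('pics/'+f+'.npy',{'im':im,'s':s},allow_pickle=True); return im,s
def load(f):
    d=np.load('pics/'+f+'.npy',allow_pickle=True).item(); return d['im'],d['s']
def ray(im,s,u,v):
    K=np.array(im['intrinsics'])
    if 'mount' in im:
        x=(u-K[0,2])/K[0,0]; y=(v-K[1,2])/K[1,1]; r=np.hypot(x,y)
        d=np.array([x/r*np.sin(r),y/r*np.sin(r),np.cos(r)]) if r>0 else np.array([0,0,1.])
        M=np.array(im['mount']); R=cv2.Rodrigues(np.array(s['ee_rot'],float))[0]
        return R@M[:3,3]+np.array(s['position']), R@M[:3,:3]@d
    R=cv2.Rodrigues(np.array(im['rvec'],float))[0]; t=np.array(im['tvec'],float).ravel()
    return -R.T@t, R.T@(np.linalg.inv(K)@[u,v,1])
def at_z(im,s,u,v,z):
    o,d=ray(im,s,u,v); return o+d*(z-o[2])/d[2]
def proj(im,s,p):
    K=np.array(im['intrinsics'])
    if 'mount' in im:
        M=np.array(im['mount']); R=cv2.Rodrigues(np.array(s['ee_rot'],float))[0]
        q=M[:3,:3].T@(R.T@(np.array(p)-s['position'])-M[:3,3]); th=np.arctan2(np.hypot(q[0],q[1]),q[2]); n=q[:2]/np.hypot(q[0],q[1])
        return K[:2,2]+np.array([K[0,0],K[1,1]])*n*th
    R=cv2.Rodrigues(np.array(im['rvec'],float))[0]; q=K@(R@np.array(p)+np.array(im['tvec']).ravel()); return q[:2]/q[2]
E
python3 - <<'E'
from h import *
np.set_printoptions(precision=3,suppress=True)
for n in ['scene','side','wrist']:
    im,s=snap(n,n+'0.png')
    print(n, ray(im,s,320,200), np.array(im['intrinsics']).tolist())
    if n=='wrist':print(im['mount'])
print(s)
E
```

```text
scene (array([ 1.377, -0.049,  0.954]), array([-0.666,  0.066, -0.744])) [[416.51041413126325, 0.0, 318.85884941218586], [0.0, 416.51041413126325, 194.22808140414367], [0.0, 0.0, 1.0]]
side (array([0.206, 0.631, 0.731]), array([ 0.412, -0.65 , -0.639])) [[435.41822363169564, 0.0, 315.2698540639095], [0.0, 435.41822363169564, 201.413830912814], [0.0, 0.0, 1.0]]
wrist (array([0.09 , 0.622, 0.384]), array([ 0.258, -0.076, -0.963])) [[309.70691628693146, 0.0, 321.9804567854934], [0.0, 309.70691628693146, 198.0366899045051], [0.0, 0.0, 1.0]]
[[ 0.    -0.965 -0.263  0.07 ]
 [ 1.     0.001 -0.    -0.   ]
 [ 0.    -0.263  0.965 -0.158]
 [ 0.     0.     0.     1.   ]]
{'clock': 0.1, 'joints': array([-1.418,  0.435,  0.025,  1.574, -0.012,  1.134, -0.075]), 'dq': array([ 0.002, -0.001, -0.   , -0.003,  0.   ,  0.001,  0.002]), 'joint_efforts': array([  0.003, -66.913,   0.988, -31.515,  -0.061,   0.038,   0.   ]), 'position': array([0.158, 0.604, 0.226]), 'ee_rot': array([-0.401, -3.116,  0.002]), 'force': array([ 0.677, -0.827,  0.098]), 'ft_torque': array([-0.013, -0.071, -0.021]), 'gripper_force': 0.0, 'width': 0.9992350692846398}
```

View pics/scene0.png

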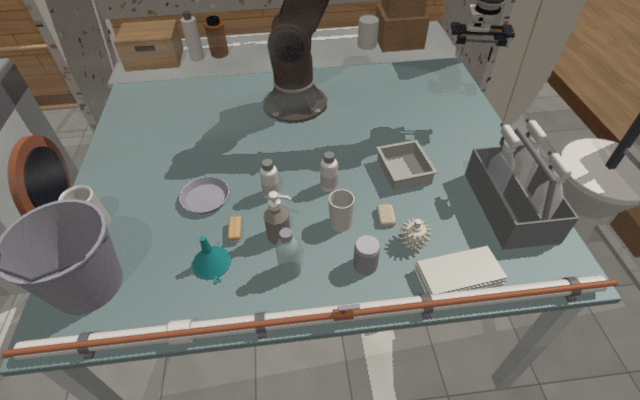

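View pics/side0.png

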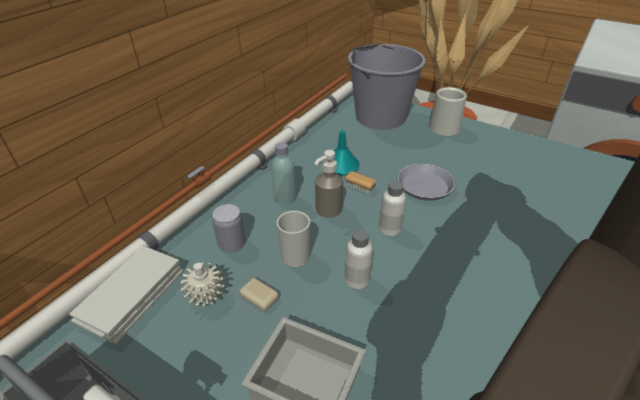

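The scene view shows, by pixel: the dispenser at (276,215), refills at (269,180) and (329,172), the tumbler at (341,210), dish at (204,195) and tub at (406,165). The side view shows them at (329,190), (392,210), (359,260), (294,240), (426,182) and (305,370). I'll triangulate these and enlarge the cluster.

```bash
python3 - <<'E'
from h import *
np.set_printoptions(precision=3,suppress=True)
a,s=load('scene0.png'); b,_=load('side0.png')
P={'pumphead':((274,196),(329,154)),'refA cap':((268,163),(396,186)),'refB cap':((329,156),(360,236)),'tumbler mouth':((342,196),(294,222)),'dish':((204,192),(426,180)),'tubtop':((406,160),(307,362)),'glass':((285,234),(281,147)),'tin':((367,245),(228,213)),'funnel':((205,239),(342,133)),'brush':((416,224),(200,267)),'soap':((386,213),(260,292)),'nail':((235,224),(361,180)),'spout':((290,199),(317,162))}
for k,(p,q) in P.items():
    o1,d1=ray(a,s,*p);o2,d2=ray(b,s,*q)
    A=np.stack([d1,-d2],1);t=np.linalg.lstsq(A,o2-o1,rcond=None)[0]
    x1=o1+t[0]*d1;x2=o2+t[1]*d2;print(k,(x1+x2)/2,'gap',np.linalg.norm(x1-x2))
i=cv2.imread('pics/scene0.png')[140:280,170:450];j=cv2.imread('pics/side0.png')[130:310,180:460]
cv2.imwrite('pics/c1.png',cv2.resize(np.vstack([i]),(800,400),interpolation=cv2.INTER_CUBIC))
cv2.imwrite('pics/c2.png',cv2.resize(j,(800,514),interpolation=cv2.INTER_CUBIC))
E
```

```text
pumphead [ 0.642 -0.095  0.167] gap 0.0013128707599853826
refA cap [ 0.475 -0.11   0.131] gap 0.0023163435062289626
refB cap [0.469 0.071 0.13 ] gap 0.0001432497582176446
tumbler mouth [0.615 0.088 0.11 ] gap 0.0015185426838096553
dish [ 0.466 -0.315  0.023] gap 0.00503019581363479
tubtop [0.435 0.318 0.055] gap 0.006929082163090741
glass [ 0.763 -0.073  0.158] gap 0.0020664503179279644
tin [0.77  0.127 0.09 ] gap 0.002506131910405976
funnel [ 0.711 -0.279  0.107] gap 0.0016615503624566141
brush [0.715 0.272 0.083] gap 0.00020732954921334347
soap [0.614 0.22  0.017] gap 0.0006493779858077146
nail [ 0.611 -0.216  0.029] gap 0.005385750205516876
spout [ 0.652 -0.056  0.162] gap 0.004860344434503106
```

View pics/c1.png

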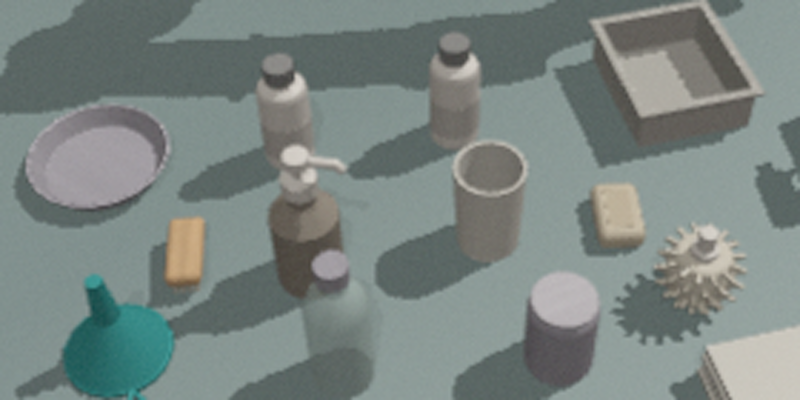

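View pics/c2.png

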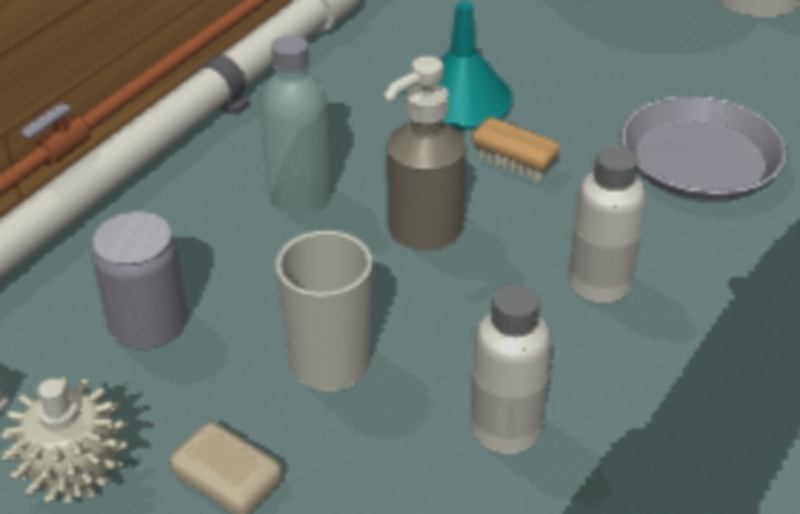

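Shelf layout in metres: dispenser (0.642,-0.095) with its spout about 75° from +x, tumbler (0.615,0.088), refills (0.475,-0.11) and (0.469,0.071), dish (0.466,-0.315), tub (0.435,0.318). I'll move above the pump with the closing line perpendicular to the spout.

>>> drive_tool(targets=[[0,0,-4.5,3,-4.4,0.4,1],[0,0,-4.5,3,-4.4,0.4,1],[0,0,-4.5,3,-4.4,0.4,1],[0,0,-4.5,3,-4.4,0.4,1],[0,0,-4.5,3,-4.4,0.4,1]])

```text
clock: 0.65
position: [0.2818, 0.4238, 0.2432]
ee_rot: [1.01, 2.973, -0.001]
force: [0.0, -0.1, 0.2]
width: 1.0
gripper_force: 0.0
```

>>> drive_tool(targets=[[0,0,-4.5,3,-4.4,0.4,1],[0,0,-4.5,3,-4.4,0.4,1],[0,0,-4.5,3,-4.4,0.4,1],[0,0,-4.5,3,-4.4,0.4,1],[0,0,-4.5,3,-4.4,0.4,1]])

```text
clock: 1.15
position: [0.401, 0.248, 0.2593]
ee_rot: [1.571, 2.719, 0.0]
force: [-0.3, -0.1, 0.1]
width: 1.003
gripper_force: 0.0
```

>>> drive_tool(targets=[[0,0,-4.5,3,-4.4,0.4,1],[0,0,-4.5,3,-4.4,0.4,1],[0,0,-4.5,3,-4.4,0.4,1],[0,0,-4.5,3,-4.4,0.4,1],[0,0,-4.5,3,-4.4,0.4,1]])

```text
clock: 1.65
position: [0.5206, 0.0715, 0.2754]
ee_rot: [2.07, 2.359, -0.0]
force: [-0.1, -0.6, -1.2]
width: 1.001
gripper_force: 0.0
```

>>> drive_tool(targets=[[0,0,-4.5,3,-4.4,0.4,1],[0,0,-4.5,3,-4.4,0.4,1],[0,0,-4.5,3,-4.4,0.4,1],[0,0,-4.5,3,-4.4,0.4,1],[0,0,-4.5,3,-4.4,0.4,1]])

```text
clock: 2.15
position: [0.6396, -0.1048, 0.2905]
ee_rot: [2.489, 1.912, -0.003]
force: [0.4, -1.4, 1.1]
width: 0.999
gripper_force: 0.0
```

```bash
python3 - <<'E'
from h import *
im,s=snap('wrist','w1.png'); print(s['position'],s['ee_rot'],s['force'])
cv2.imwrite('pics/w1b.png',cv2.resize(cv2.imread('pics/w1.png'),(800,500)))
E
```

```text
[ 0.63961685 -0.10482814  0.2904555 ] [ 2.48900696  1.91187305 -0.00309059] [ 0.40944558 -1.3629715   1.06692162]
```

View pics/w1b.png

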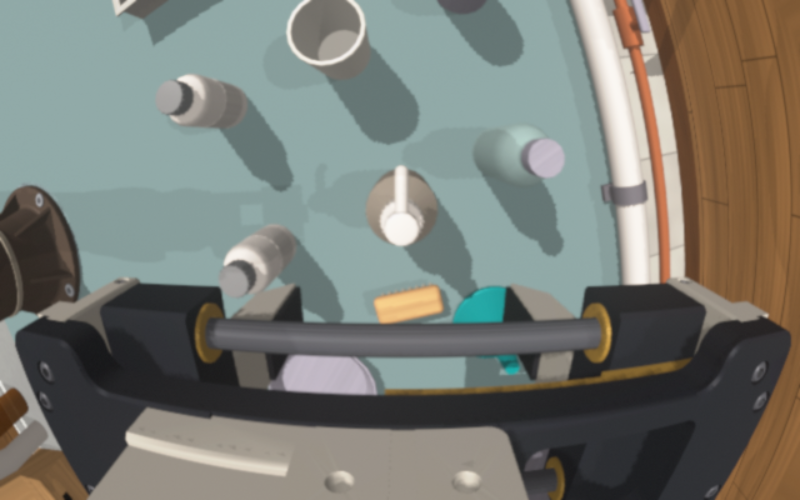

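The head top is at about (321,184) in the full frame, with the spout pointing straight up to (321,135), so the closing line is square to it. The tumbler mouth is at (262,27), refill caps at (139,78) and (190,222).

```bash
python3 - <<'E'
from h import *
np.set_printoptions(precision=4,suppress=True)
im,s=load('w1.png')
for n,u,v,z in [('head',401,229,.174),('tip',401,168,.168),('tumbler',327,33,.108),('capB',176,97,.136),('capA',237,278,.136),('glass',545,158,.165)]: print(n,at_z(im,s,u/1.25,v/1.25,z))
R=cv2.Rodrigues(s['ee_rot'])[0]; print(R)
E
```

```text
head [ 0.6414 -0.0959  0.174 ]
tip [ 0.6527 -0.0535  0.168 ]
tumbler [0.6206 0.0793 0.108 ]
capB [0.477  0.0669 0.136 ]
capA [ 0.4828 -0.1086  0.136 ]
glass [ 0.761  -0.0718  0.165 ]
[[ 0.2578  0.9662  0.0003]
 [ 0.9662 -0.2578 -0.0036]
 [-0.0034  0.0012 -1.    ]]
```

>>> drive_tool(targets=[[0,0,0,0.09,0.09,0,1],[0,0,0,0.09,0.09,-1,1],[0,0,0,0.09,0.09,-2,1],[0,0,0,0.09,0.09,-2,1],[0,0,0,0.09,0.09,-2,1]])

```text
clock: 2.7
position: [0.6416, -0.0937, 0.2112]
ee_rot: [-2.484, -1.922, 0.0]
force: [1.1, -0.8, 1.0]
width: 1.0
gripper_force: 0.0
```

>>> drive_tool(targets=[[0,0,0,0,-0.05,-0.8,1],[0,0,0,0,-0.05,-1.6,1],[0,0,0,0,-0.05,-2.3,1],[0,0,0,0,-0.05,-2.3,1],[0,0,0,0,-0.05,-2.3,0.6]], force=12)

```text
clock: 3.2
position: [0.6431, -0.0975, 0.1211]
ee_rot: [2.485, 1.92, 0.003]
force: [1.2, -0.6, 0.4]
width: 0.953
gripper_force: 0.0
```

>>> drive_tool(targets=[[0,0,0,0,0,0,0.45],[0,0,0,0,0,0,0.4],[0,0,0,0,0,0,0.3],[0,0,0,0,0,0,0.3],[0,0,0,0,0,0,0.3]], force=12)

```text
clock: 3.7
position: [0.6418, -0.0977, 0.119]
ee_rot: [2.487, 1.92, 0.0]
force: [0.2, -0.0, -0.1]
width: 0.528
gripper_force: 0.0
```

>>> drive_tool(targets=[[0,0,0,0,0,0,0.3],[0,0,0,0,0,0,0.3],[0,0,0,0,0,0,0.3],[0,0,0,0,0,0,0.3],[0,0,0,0,0,0,0.3]], force=12)

```text
clock: 4.2
position: [0.6417, -0.0977, 0.1187]
ee_rot: [-2.487, -1.92, 0.0]
force: [0.1, -0.1, -0.1]
width: 0.366
gripper_force: 12.0
```

>>> drive_tool(targets=[[0,0,0,0,0,0.4,0.3],[0,0,0,0,0,0.9,0.3],[0,0,0,0,0,1.4,0.3],[0,0,0,0,0,1.9,0.3],[0,0,0,0,0,2.4,0.3]])

```text
clock: 4.7
position: [0.6418, -0.098, 0.2169]
ee_rot: [2.486, 1.919, 0.001]
force: [0.3, 0.8, -1.0]
width: 0.368
gripper_force: 12.0
```

>>> drive_tool(targets=[[0,0,0,0,0,0.6,0.3],[0,0,0,0,0,1.2,0.3],[0,0,0,0,0,1.8,0.3],[0,0,0,0,0,1.8,0.3],[0,0,0,0,0,1.8,0.3]])

```text
clock: 5.2
position: [0.6419, -0.0979, 0.2878]
ee_rot: [2.486, 1.919, 0.002]
force: [0.9, -0.4, -0.5]
width: 0.366
gripper_force: 12.0
```

```bash
python3 - <<'E'
from h import *
im,s=snap('side','s2.png'); print(s['position'],s['force'],s['width'])
cv2.imwrite('pics/s2b.png',cv2.resize(cv2.imread('pics/s2.png')[60:310,200:480],(672,600)))
E
```

```text
[ 0.64187662 -0.09791876  0.2878319 ] [ 0.90576624 -0.35778145 -0.53081637] 0.3663191859710065
```

View pics/s2b.png

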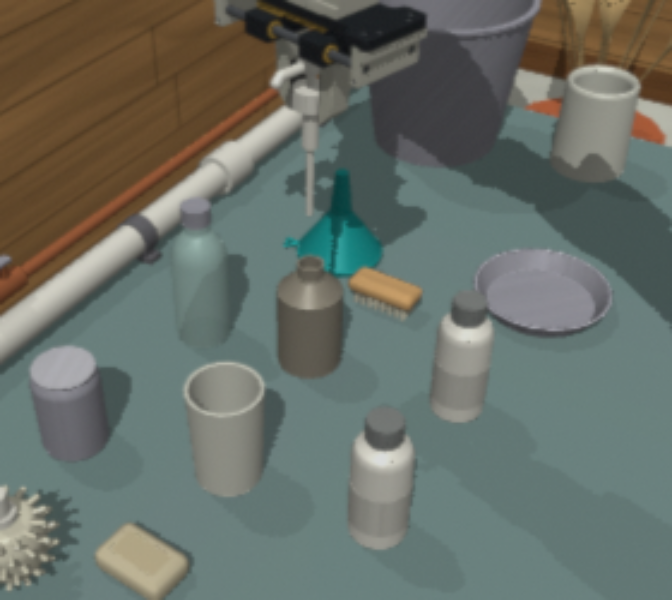

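The side view shows the pump hanging vertical with its tube end at crop (310,215), well clear of the bottle mouth, and the dispenser still standing. The tumbler mouth is at crop (226,397).

```bash
python3 - <<'E'
from h import *
np.set_printoptions(precision=4,suppress=True)
for f,u,v in [('scene0.png',341.3,198.8),('side0.png',293.6,222.6),('s2.png',200+225/2.4,60+397/2.4)]:
    im,s=load(f); print(f,at_z(im,s,u,v,.108))
E
```

```text
scene0.png [0.6223 0.0845 0.108 ]
side0.png [0.6157 0.0894 0.108 ]
s2.png [0.6104 0.0964 0.108 ]
```

>>> drive_tool(targets=[[-0.9,0.25,0,-0.2,2,0,0.3],[-1.93,0.52,0,-0.47,3,0,0.3],[-1.93,0.52,0,-0.47,4,0,0.3],[-1.93,0.52,0,-0.47,5.05,0,0.3],[-1.93,0.52,0,-0.47,5.05,0,0.3]])

```text
clock: 5.75
position: [0.6217, 0.1145, 0.2842]
ee_rot: [2.389, 1.868, -0.212]
force: [0.1, -0.4, -0.8]
width: 0.366
gripper_force: 12.0
```

>>> drive_tool(targets=[[0,0,0,0,0,0,0.3],[0,0,0,0,0,0,0.3],[0,0,0,0,0,-0.4,0.3],[0,0,0,0,0,-1,0.3],[0,0,0,0,0,-1,0.3]])

```text
clock: 6.25
position: [0.6213, 0.1018, 0.2443]
ee_rot: [2.401, 1.848, -0.218]
force: [-0.0, -0.7, -0.5]
width: 0.367
gripper_force: 12.0
```

```bash
python3 - <<'E'
from h import *
np.set_printoptions(precision=4,suppress=True)
im,s=snap('scene','s3.png'); print(s['position'],s['ee_rot'],s['force'],s['width'])
A=cv2.imread('pics/s3.png')[110:260,260:420]
im,s=snap('side','s3s.png'); B=cv2.imread('pics/s3s.png')[110:290,210:370]
cv2.imwrite('pics/s3b.png',np.hstack([cv2.resize(A,(400,375)),cv2.resize(B,(400,450))[:375]]))
E
```

```text
[0.6213 0.1018 0.2443] [ 2.4013  1.848  -0.2181] [-0.028  -0.7151 -0.4947] 0.36664042042471606
```

View pics/s3b.png

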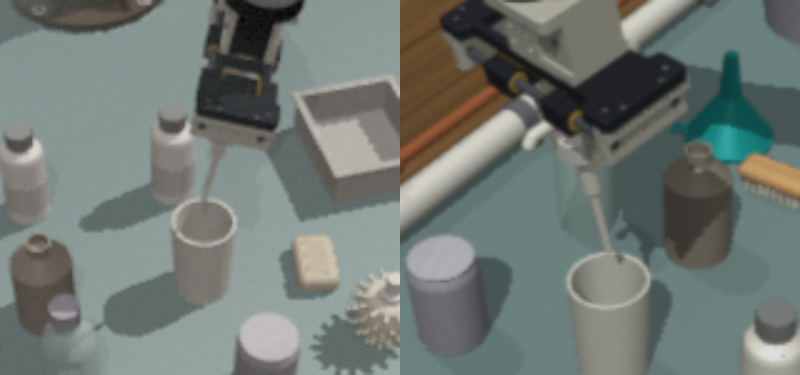

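The tube end, at (206,206) in the scene half and (617,255) in the side half, hangs just above the tumbler mouth and inside its outline. I'll lower it.

>>> drive_tool(targets=[[0,0,0,0,0,-0.5,0.3],[0,0,0,0,0,-1,0.3],[0,0,0,0,0,-1.5,0.3],[0,0,0,0,0,-2,0.3],[0,0,0,0,0,-2.4,0.3]])

```text
clock: 6.85
position: [0.6236, 0.1035, 0.1513]
ee_rot: [2.398, 1.849, -0.209]
force: [0.2, -0.5, -0.3]
width: 0.366
gripper_force: 12.0
```

>>> drive_tool(targets=[[0,0,0,0,0,-0.2,0.3],[0,0,0,0,0,-0.4,0.3],[0,0,0,0,0,-0.6,0.3],[0,0,0,0,0,-0.6,0.3],[0,0,0,0,0,-0.6,0.3]])

```text
clock: 7.35
position: [0.6232, 0.1042, 0.1271]
ee_rot: [2.397, 1.851, -0.21]
force: [0.0, 0.1, -1.5]
width: 0.367
gripper_force: 12.0
```

>>> drive_tool(targets=[[0,0,0,0,0,-0.1,0.3],[0,0,0,0,0,-0.1,0.3],[0,0,0,0,0,-0.1,0.5],[0,0,0,0,0,-0.1,0.7],[0,0,0,0,0,-0.1,1]])

```text
clock: 7.85
position: [0.6231, 0.1043, 0.1229]
ee_rot: [2.397, 1.851, -0.21]
force: [-0.2, -0.1, 0.1]
width: 0.577
gripper_force: 0.0
```

>>> drive_tool(targets=[[0,0,0,0,0,0,1],[0,0,0,0,0,0,1],[0,0,0,0,0,0,1],[0,0,0,0,0,0,1],[0,0,0,0,0,0,1]])

```text
clock: 8.35
position: [0.623, 0.1042, 0.1227]
ee_rot: [2.397, 1.851, -0.211]
force: [0.5, 0.6, 0.5]
width: 0.983
gripper_force: 0.0
```

>>> drive_tool(targets=[[0,0,0,0,0,0,1],[0,0,0,0,0,0,1],[0,0,0,0,0,0,1],[0,0,0,0,0,0,1],[0,0,0,0,0,0,1]])

```text
clock: 8.85
position: [0.623, 0.1043, 0.1227]
ee_rot: [2.397, 1.851, -0.211]
force: [-0.3, -0.4, 0.3]
width: 1.003
gripper_force: 0.0
```

```bash
python3 - <<'E'
from h import *
np.set_printoptions(precision=4,suppress=True)
im,s=snap('scene','s4.png'); print(s['position'],s['ee_rot'],s['force'],s['width'])
A=cv2.imread('pics/s4.png')[110:260,260:420]
im,s=snap('wrist','w4.png'); 
cv2.imwrite('pics/s4b.png',np.hstack([cv2.resize(A,(320,300)),cv2.resize(cv2.imread('pics/w4.png'),(480,300))]))
E
```

```text
[0.623  0.1043 0.1227] [ 2.3974  1.8509 -0.2108] [-0.3373 -0.3529  0.3367] 1.0029507646727647
```

View pics/s4b.png

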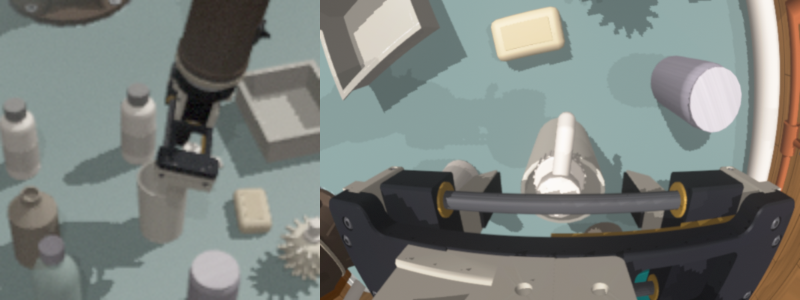

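The pump has been let go and leans in the tumbler, its head at (555,185) in the wrist half, midway between the open fingers. I'll retreat along the tool axis, then go over the refill at (0.474,0.069).

>>> drive_tool(targets=[[0,0,0,0.04,0.17,1,1],[0,0,0,0.09,0.34,2,1],[0,0,0,0.13,0.5,3,1],[0,0,0,0.18,0.67,4,1],[0,0,0,0.18,0.67,4,1]])

```text
clock: 9.45
position: [0.6329, 0.132, 0.2884]
ee_rot: [2.395, 1.85, -0.198]
force: [2.1, 0.5, -0.4]
width: 1.004
gripper_force: 0.0
```

>>> drive_tool(targets=[[1,-0.25,0,-1,-0.4,0,1],[1.93,-0.52,0,-2,-0.8,0,1],[1.93,-0.52,0,-3,-1.2,-0.3,1],[1.93,-0.52,0,-3.9,-1.55,-0.8,1],[1.93,-0.52,0,-3.9,-1.55,-0.8,1]])

```text
clock: 9.95
position: [0.4661, 0.0661, 0.247]
ee_rot: [-2.484, -1.913, 0.013]
force: [0.0, -0.0, 0.8]
width: 0.998
gripper_force: 0.0
```

>>> drive_tool(targets=[[0,0,0,0,0,0,1],[0,0,0,0,0,0,1],[0,0,0,0,0,0,1]])

```text
clock: 10.25
position: [0.4756, 0.0696, 0.2512]
ee_rot: [2.485, 1.92, 0.002]
force: [-0.9, 0.1, 0.4]
width: 1.001
gripper_force: 0.0
```

```bash
python3 - <<'E'
from h import *
np.set_printoptions(precision=4,suppress=True)
im,s=snap('wrist','w5.png'); print(s['position'],s['ee_rot'],s['force'],s['width'])
cv2.imwrite('pics/w5b.png',cv2.resize(cv2.imread('pics/w5.png'),(800,500)))
E
```

```text
[0.4756 0.0696 0.2512] [2.4851 1.9197 0.0016] [-0.9427  0.0719  0.4017] 1.0014188905121133
```

View pics/w5b.png

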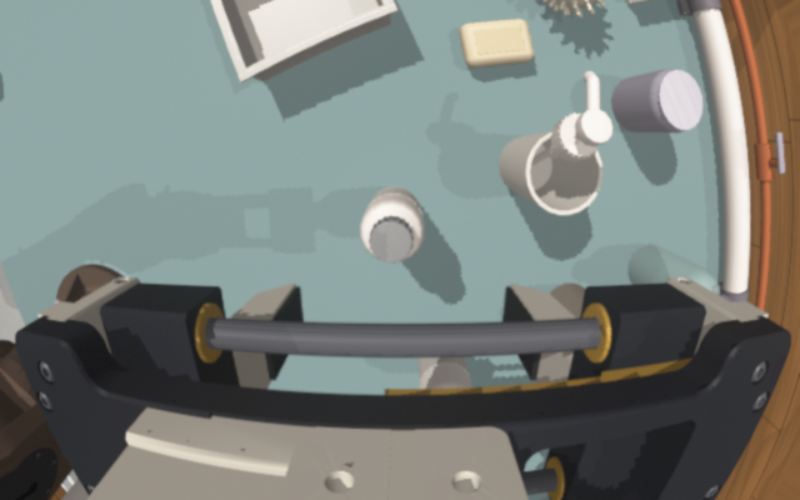

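The pump stands leaning in the tumbler with its head at (596,127). The refill cap is at (391,240), slightly left of centre.

```bash
python3 - <<'E'
from h import *
np.set_printoptions(precision=4,suppress=True)
im,s=load('w5.png'); print(at_z(im,s,391/1.25,240/1.25,.136))
a=[]
for _ in range(10): a.append(arm.observe()['force'])
print(np.mean(a,0))
E
```

```text
[0.4685 0.0731 0.136 ]
[ 0.3163  0.166  -0.0628]
```

>>> drive_tool(targets=[[0,0,0,-0.18,0.09,-0.6,1],[0,0,0,-0.18,0.09,-1.4,1],[0,0,0,-0.18,0.09,-2.2,1],[0,0,0,-0.18,0.09,-3,1],[0,0,0,-0.18,0.09,-3,1]])

```text
clock: 10.8
position: [0.4653, 0.0723, 0.1278]
ee_rot: [-2.486, -1.919, 0.01]
force: [-1.1, 0.1, 0.7]
width: 1.0
gripper_force: 0.0
```

>>> drive_tool(targets=[[0,0,0,0,0,-0.6,1],[0,0,0,0,0,-1.32,1],[0,0,0,0,0,-1.32,0.8],[0,0,0,0,0,-1.32,0.5],[0,0,0,0,0,-1.32,0.5]], force=15)

```text
clock: 11.3
position: [0.4683, 0.0729, 0.0796]
ee_rot: [2.486, 1.919, 0.003]
force: [0.4, 0.2, -0.3]
width: 0.792
gripper_force: 0.0
```

>>> drive_tool(targets=[[0,0,0,0,0,0,0.5],[0,0,0,0,0,0,0.5],[0,0,0,0,0,0,0.5],[0,0,0,0,0,0,0.5],[0,0,0,0,0,0,0.5]], force=15)

```text
clock: 11.8
position: [0.4677, 0.0729, 0.0787]
ee_rot: [2.487, 1.92, 0.002]
force: [-0.3, 0.5, 6.8]
width: 0.584
gripper_force: 15.0
```

>>> drive_tool(targets=[[0,0,0,0,0,0.5,0.5],[0,0,0,0,0,1,0.5],[0,0,0,0,0,2,0.5],[0,0,0,0,0,2.2,0.5],[0,0,0,0,0,2.2,0.5]])

```text
clock: 12.3
position: [0.4676, 0.0731, 0.1669]
ee_rot: [2.486, 1.92, 0.004]
force: [0.0, 0.8, -3.9]
width: 0.583
gripper_force: 15.0
```

>>> drive_tool(targets=[[0,0,0,0,0,0,0.5],[0,0,0,0,0,0,0.5],[0,0,0,0,0,0,0.5]])

```text
clock: 12.6
position: [0.4662, 0.0725, 0.1649]
ee_rot: [-2.487, -1.919, 0.003]
force: [0.4, 1.0, -3.8]
width: 0.585
gripper_force: 15.0
```

```bash
python3 - <<'E'
from h import *
np.set_printoptions(precision=4,suppress=True)
a=[]
for _ in range(5): a.append(arm.observe()['force']); arm.get_image('side')
print(np.array(a)[:,2],arm.observe()['position'],arm.observe()['width'])
E
```

```text
[-3.7672 -2.9679 -3.0221 -3.213  -2.1529] [0.4668 0.0725 0.1657] 0.5806472838408042
```

The lifted bottle reads about -3.2 N, so B is the full one and goes in the dish. I'll raise it and refine the dish and tub centres.

>>> drive_tool(targets=[[0,0,0,0,0,0.7,0.5],[0,0,0,0,0,1.4,0.5],[0,0,0,0,0,2.2,0.5],[0,0,0,0,0,2.4,0.5],[0,0,0,0,0,2.4,0.5]], force=20)

```text
clock: 13.35
position: [0.4676, 0.0729, 0.2627]
ee_rot: [2.486, 1.92, 0.004]
force: [0.5, -0.3, -3.4]
width: 0.582
gripper_force: 20.0
```

```bash
python3 - <<'E'
from h import *
np.set_printoptions(precision=4,suppress=True)
a,s=load('scene0.png');b,_=load('side0.png')
print('dish',at_z(a,s,204.3,193.5,.022),at_z(b,s,426,180,.022))
c=np.array([(593,20),(705,3),(760,93),(640,122)])/2.857+[170,140]
q=np.array([at_z(a,s,u,v,.055) for u,v in c]); print('tub',q.mean(0),q)
print('A',at_z(a,s,170+278/2.857,140+64/2.857,.136),at_z(b,s,180+616/2.857,130+160/2.857,.136))
s=arm.observe();print(s['position'],s['force'])
E
```

```text
dish [ 0.4689 -0.316   0.022 ] [ 0.4669 -0.3126  0.022 ]
tub [0.4386 0.3202 0.055 ] [[0.3646 0.2448 0.055 ]
 [0.3527 0.3793 0.055 ]
 [0.5057 0.397  0.055 ]
 [0.5313 0.2595 0.055 ]]
A [ 0.4791 -0.1103  0.136 ] [ 0.4737 -0.1048  0.136 ]
[0.4676 0.0729 0.2627] [ 0.5336 -0.2542 -3.3766]
```

>>> drive_tool(targets=[[0,0,0,0,-0.8,0,0.5],[0,0,0,0,-1.8,0,0.5],[0,0,0,0,-2.8,0,0.5],[0,0,0,0,-3.8,0,0.5],[0,0,0,0,-4.8,0,0.5]])

```text
clock: 13.85
position: [0.4659, -0.1205, 0.2603]
ee_rot: [-2.485, -1.92, 0.002]
force: [1.2, -0.1, -2.1]
width: 0.582
gripper_force: 20.0
```

>>> drive_tool(targets=[[0,0,0,0,-1,0,0.5],[0,0,0,0,-2,0,0.5],[0,0,0,0,-3,0,0.5],[0,0,0,0,-4,0,0.5],[0,0,0,0,-4.8,0,0.5]])

```text
clock: 14.35
position: [0.4658, -0.3133, 0.2599]
ee_rot: [-2.487, -1.917, 0.003]
force: [0.4, 0.5, -2.9]
width: 0.579
gripper_force: 20.0
```

>>> drive_tool(targets=[[0,0,0,0,-0.1,0,0.5],[0,0,0,0,-0.1,-0.6,0.5],[0,0,0,0,-0.1,-1.4,0.5],[0,0,0,0,-0.1,-2.2,0.5],[0,0,0,0,-0.1,-3,0.5]])

```text
clock: 14.85
position: [0.4662, -0.3141, 0.1391]
ee_rot: [-2.485, -1.919, 0.001]
force: [0.1, 0.2, -3.2]
width: 0.586
gripper_force: 20.0
```

>>> drive_tool(targets=[[0,0,0,0,0,-0.5,0.5],[0,0,0,0,0,-0.9,0.5],[0,0,0,0,0,-1.2,0.5],[0,0,0,0,0,-1.4,0.5],[0,0,0,0,0,-1.4,0.5]])

```text
clock: 15.35
position: [0.4664, -0.3147, 0.0847]
ee_rot: [-2.485, -1.919, 0.001]
force: [0.7, -0.0, -3.2]
width: 0.587
gripper_force: 20.0
```

>>> drive_tool(targets=[[0,0,0,0,0,-0.04,0.5],[0,0,0,0,0,-0.08,0.5],[0,0,0,0,0,-0.08,0.5]])

```text
clock: 15.65
position: [0.4672, -0.3154, 0.0831]
ee_rot: [2.486, 1.92, 0.001]
force: [0.1, -0.1, -2.8]
width: 0.583
gripper_force: 20.0
```

>>> drive_tool(targets=[[0,0,0,0,0,-0.04,0.5],[0,0,0,0,0,-0.06,0.5],[0,0,0,0,0,-0.06,0.5]])

```text
clock: 15.95
position: [0.4675, -0.3158, 0.0817]
ee_rot: [2.486, 1.919, 0.002]
force: [-2.5, 1.8, 11.1]
width: 0.585
gripper_force: 20.0
```

>>> drive_tool(targets=[[0,0,0,0,0,0.03,0.5],[0,0,0,0,0,0.03,0.7],[0,0,0,0,0,0.03,1],[0,0,0,0,0,0.03,1],[0,0,0,0,0,0.03,1]])

```text
clock: 16.45
position: [0.467, -0.3154, 0.0815]
ee_rot: [2.487, 1.92, 0.0]
force: [-0.4, 0.0, 0.1]
width: 0.88
gripper_force: 0.0
```

>>> drive_tool(targets=[[0,0,0,0,0,0,1],[0,0,0,0,0,0,1],[0,0,0,0,0,0,1]])

```text
clock: 16.75
position: [0.467, -0.3154, 0.0815]
ee_rot: [2.487, 1.92, 0.0]
force: [-1.7, -0.3, 0.1]
width: 0.999
gripper_force: 0.0
```

>>> drive_tool(targets=[[0,0,0,0,0,0.8,1],[0,0,0,0,0,2,1],[0,0,0,0,0,3.2,1],[0,0,0,0,0,4.2,1],[0,0,0,0,0,4.2,1]])

```text
clock: 17.25
position: [0.4688, -0.3176, 0.2549]
ee_rot: [2.481, 1.915, 0.006]
force: [-0.1, -0.2, -0.4]
width: 1.0
gripper_force: 0.0
```

>>> drive_tool(targets=[[0,0,0,0.05,1,0,1],[0,0,0,0.1,2,0,1],[0,0,0,0.2,3,0,1],[0,0,0,0.2,4.2,0,1],[0,0,0,0.2,5.15,0,1]])

```text
clock: 17.75
position: [0.4745, -0.1066, 0.249]
ee_rot: [-2.485, -1.921, 0.0]
force: [0.2, 0.1, -0.2]
width: 1.002
gripper_force: 0.0
```

>>> drive_tool(targets=[[0,0,0,0,0,0,1],[0,0,0,0,0,0,1],[0,0,0,0,0,0,1]])

```text
clock: 18.05
position: [0.4748, -0.1105, 0.2495]
ee_rot: [2.488, 1.918, -0.0]
force: [0.6, -0.6, -1.3]
width: 1.003
gripper_force: 0.0
```

```bash
python3 - <<'E'
from h import *
np.set_printoptions(precision=4,suppress=True)
im,s=snap('wrist','w6.png'); print(s['position'],s['ee_rot'],s['force'],s['width'])
cv2.imwrite('pics/w6b.png',cv2.resize(cv2.imread('pics/w6.png'),(800,500)))
E
```

```text
[ 0.4748 -0.1105  0.2495] [ 2.4877  1.9179 -0.0004] [ 0.6134 -0.5724 -1.3133] 1.003101918441555
```

View pics/w6b.png

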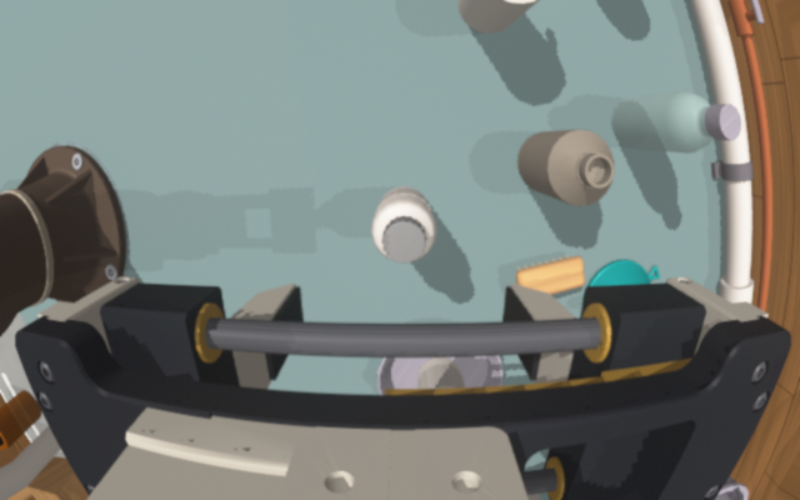

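Refill A's cap is at (404,240), about centred, and the full bottle shows standing in the dish at (440,372). I'll grasp A.

>>> drive_tool(targets=[[0,0,0,0,0.07,-0.6,1],[0,0,0,0,0.07,-1.4,1],[0,0,0,0,0.07,-2.2,1],[0,0,0,0,0.07,-3,1],[0,0,0,0,0.07,-3,1]])

```text
clock: 18.6
position: [0.4723, -0.1076, 0.1266]
ee_rot: [-2.487, -1.914, 0.008]
force: [-0.4, -0.5, 0.3]
width: 1.002
gripper_force: 0.0
```

>>> drive_tool(targets=[[0,0,0,0,0,-0.6,1],[0,0,0,0,0,-1.28,1],[0,0,0,0,0,-1.28,0.8],[0,0,0,0,0,-1.28,0.5],[0,0,0,0,0,-1.28,0.5]], force=10)

```text
clock: 19.1
position: [0.476, -0.1072, 0.08]
ee_rot: [2.486, 1.918, 0.003]
force: [0.5, 0.1, 0.4]
width: 0.788
gripper_force: 0.0
```

>>> drive_tool(targets=[[0,0,0,0,0,0,0.5],[0,0,0,0,0,0,0.5],[0,0,0,0,0,0,0.5],[0,0,0,0,0,0,0.5],[0,0,0,0,0,0,0.5]], force=10)

```text
clock: 19.6
position: [0.4756, -0.1066, 0.079]
ee_rot: [2.486, 1.919, 0.002]
force: [0.0, 0.8, 7.8]
width: 0.582
gripper_force: 10.0
```

>>> drive_tool(targets=[[0,0,0,0,0,0.8,0.5],[0,0,0,0,0,1.8,0.5],[0,0,0,0,0,2.8,0.5],[0,0,0,0,0,3.8,0.5],[0,0,0,0,0,4.3,0.5]])

```text
clock: 20.1
position: [0.4758, -0.1071, 0.2534]
ee_rot: [2.486, 1.918, 0.004]
force: [0.0, -0.1, -0.7]
width: 0.586
gripper_force: 10.0
```

>>> drive_tool(targets=[[0,0,0,0,0,0,0.5],[0,0,0,0,0,0,0.5],[0,0,0,0,0,0,0.5]])

```text
clock: 20.4
position: [0.4741, -0.1062, 0.2491]
ee_rot: [-2.485, -1.919, 0.003]
force: [-0.1, 0.1, -0.9]
width: 0.585
gripper_force: 10.0
```

A reads about -0.8 N, so it is the empty one and goes in the tub.

>>> drive_tool(targets=[[0,0,0,-0.1,0.8,0,0.5],[0,0,0,-0.2,1.8,0,0.5],[0,0,0,-0.3,2.8,0,0.5],[0,0,0,-0.4,3.8,0,0.5],[0,0,0,-0.47,4.8,0,0.5]])

```text
clock: 20.9
position: [0.4549, 0.0868, 0.2492]
ee_rot: [-2.487, -1.919, 0.003]
force: [1.3, 0.5, -0.1]
width: 0.581
gripper_force: 10.0
```

>>> drive_tool(targets=[[0,0,0,-0.1,1,0,0.5],[0,0,0,-0.2,2,0,0.5],[0,0,0,-0.3,3,0,0.5],[0,0,0,-0.4,4,0,0.5],[0,0,0,-0.46,4.8,0,0.5]])

```text
clock: 21.4
position: [0.4364, 0.2796, 0.2488]
ee_rot: [2.485, 1.922, -0.004]
force: [1.3, -0.5, -1.2]
width: 0.586
gripper_force: 10.0
```

>>> drive_tool(targets=[[0,0,0,0,0.8,0,0.5],[0,0,0,0,1.05,0,0.5],[0,0,0,0,1.05,-0.7,0.5],[0,0,0,0,1.05,-1,0.5],[0,0,0,0,1.05,-1,0.5]])

```text
clock: 21.9
position: [0.4366, 0.3176, 0.2081]
ee_rot: [2.487, 1.917, -0.008]
force: [0.4, 0.8, -0.4]
width: 0.587
gripper_force: 10.0
```

```bash
python3 - <<'E'
from h import *
np.set_printoptions(precision=4,suppress=True)
im,s=snap('side','s7.png'); print(s['position'],s['ee_rot'],s['force'],s['width'])
cv2.imwrite('pics/s7b.png',cv2.resize(cv2.imread('pics/s7.png'),(800,500)))
E
```

```text
[0.4366 0.3176 0.2081] [ 2.4873  1.9174 -0.008 ] [ 0.4231  0.8074 -0.3932] 0.5874932943270456
```

View pics/s7b.png

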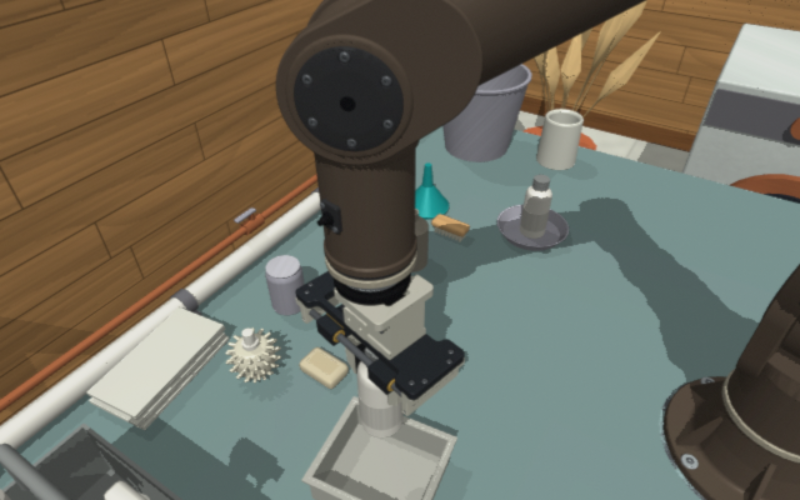

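The full bottle stands in the dish at (537,205), and the empty one is poised over the tub at (382,425). I'll lower it.

>>> drive_tool(targets=[[0,0,0,0,0,-0.7,0.5],[0,0,0,0,0,-1.5,0.5],[0,0,0,0,0,-2.3,0.5],[0,0,0,0,0,-2.8,0.5],[0,0,0,0,0,-2.95,0.5]])

```text
clock: 22.45
position: [0.4373, 0.3185, 0.0913]
ee_rot: [2.487, 1.919, -0.003]
force: [0.5, -0.8, -0.7]
width: 0.581
gripper_force: 10.0
```

>>> drive_tool(targets=[[0,0,0,0,0,-0.06,0.5],[0,0,0,0,0,-0.1,0.5],[0,0,0,0,0,-0.1,0.5]])

```text
clock: 22.75
position: [0.4384, 0.3199, 0.0894]
ee_rot: [-2.487, -1.92, -0.003]
force: [-0.4, 0.2, -0.5]
width: 0.588
gripper_force: 10.0
```

>>> drive_tool(targets=[[0,0,0,0,0,-0.08,0.5],[0,0,0,0,0,-0.13,0.5],[0,0,0,0,0,-0.13,0.5]])

```text
clock: 23.05
position: [0.4378, 0.3195, 0.0831]
ee_rot: [2.487, 1.92, 0.0]
force: [0.0, -0.1, -0.5]
width: 0.586
gripper_force: 10.0
```

>>> drive_tool(targets=[[0,0,0,0,0,-0.02,0.5],[0,0,0,0,0,-0.02,0.7],[0,0,0,0,0,-0.02,1],[0,0,0,0,0,-0.02,1],[0,0,0,0,0,-0.02,1]])

```text
clock: 23.55
position: [0.4377, 0.3195, 0.0823]
ee_rot: [-2.487, -1.92, 0.0]
force: [0.4, -0.3, -0.3]
width: 0.885
gripper_force: 0.0
```

>>> drive_tool(targets=[[0,0,0,0,0,0,1],[0,0,0,0,0,0,1],[0,0,0,0,0,0,1]])

```text
clock: 23.85
position: [0.4378, 0.3195, 0.0823]
ee_rot: [2.487, 1.92, 0.0]
force: [-0.6, -0.0, -0.0]
width: 0.996
gripper_force: 0.0
```

>>> drive_tool(targets=[[0,0,0,0,0,0.8,1],[0,0,0,0,0,2,1],[0,0,0,0,0,3.2,1],[0,0,0,0,0,4.3,1],[0,0,0,0,0,4.3,1]])

```text
clock: 24.35
position: [0.4406, 0.3208, 0.2602]
ee_rot: [-2.486, -1.918, -0.015]
force: [0.2, -1.4, -0.2]
width: 1.003
gripper_force: 0.0
```

>>> drive_tool(targets=[[0,0,0,0,0,0.5,1],[0,0,0,0,0,0.5,1],[0,0,0,0,0,0.5,1]])

```text
clock: 24.65
position: [0.4376, 0.3195, 0.2739]
ee_rot: [-2.486, -1.92, 0.0]
force: [-0.3, -0.6, 0.9]
width: 0.999
gripper_force: 0.0
```

```bash
python3 - <<'E'
from h import *
im,s=snap('scene','f.png'); print(s['position'],s['force'],s['dq'],s['clock'])
cv2.imwrite('pics/fb.png',cv2.resize(cv2.imread('pics/f.png')[120:290,160:460],(800,453)))
E
```

```text
[0.43761105 0.31946717 0.27387297] [-0.26944555 -0.58700732  0.94845346] [ 0.00422266  0.0143621  -0.00672471  0.01742563 -0.00121582 -0.00184624
  0.00189437] 24.65
```

View pics/fb.png

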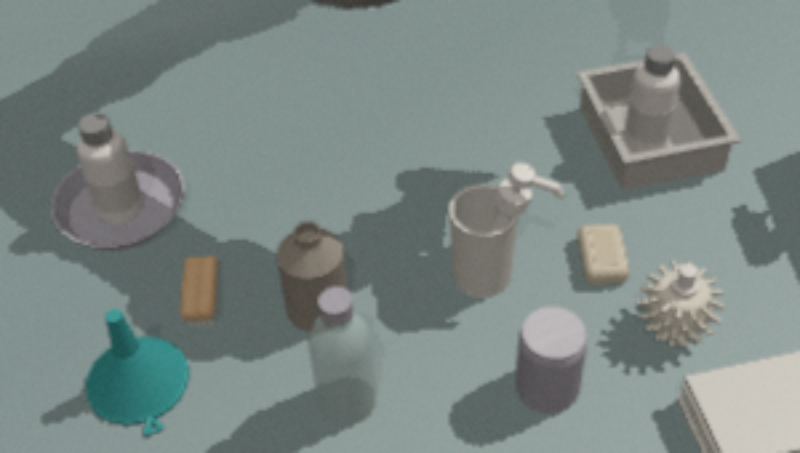

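The last picture shows everything standing in place: full bottle in the dish (110,165), empty in the tub (655,95), pump in the tumbler (515,190), dispenser upright (310,275).

```bash
python3 -c "
from cell import arm; print(arm.sign_off())"
```

```text
the job is handed in; nothing more can be done
None
```

The job is handed in: the pump stands in the tumbler, the full refill bottle (B, by weight) in the dish and the empty one in the tub, with the dispenser and tumbler upright and nothing else visibly moved; no verdict came back.

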